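# Stand the lap-time display on its kickstand

## Robot

A 6-joint arm with a two-finger parallel gripper is mounted at the origin on the work surface. World frame = base frame: x ahead of the robot, y to its left, z up, the work surface at z = 0. Lengths are in mm, angles in rad, forces in N, time in s.
With the tool pointing down it reaches from about 350 to 950 mm from the base axis. Payload 17.4 kg.
Tool frame: the origin (TCP) lies between the finger pads; the fingertips stand 22 mm ahead of it and the grasp point (between the pads) lies 3 mm ahead of it; z points along the fingers, y is the line along which they close (so a half turn about z gives the same grasp; the last joint's range is limited). The gripper opens to 93 mm and grips with 3 to 60 N. Pads are 15 mm wide; open, the fingers measure 128 mm over their backs; the gripper's body (75 mm by 188 mm) begins 65 mm behind the grasp point.
Start: joints at [1.169, 0.116, 1.442, -0, 1.584, -0.038], TCP at [240.192, 630.825, 216.046] pointing down, gripper open.
Joint ranges: [-2.83, 2.83], [-0.83, 2.19], [0.07, 2.5], [-1.14, 4.28], [0.01, 3], [-2.97, 2.97]. Speed limits (rad/s): [1.89, 1.89, 2.22, 3.14, 3.14, 3.14].

## Interface

Orientations are given as a rotation vector (axis times angle).
In Python, from plant import env gives the robot as it stands.
- The arm moves only by the tool jog_arm, never from a script. Its argument "steps" is a list of rows, each a list of 3 entries, a list of its own where there are three numbers: the turn, a rotation vector about the tool's x, y, z in degrees, then the shift along the tool's x, y, z in m, then the finger opening in m, from 0 to 0.093. In form: [[[wx, wy, wz], [x, y, z], jaw], ...]. A call has 1 to 8 rows; each row is the pose to reach, as a shift and turn from the pose commanded when the call began, along the tool's axes at that moment; what a row does not reach only later rows make up. A row lasts 1/10 s, in which the tool goes at most 50 mm and 8.59 degrees, less where a joint would pass 70% of its speed; a pose out of reach is approached as far as the arm can. A call with a gripper value outside its range is refused whole. The fingers move at their own pace and stop on an object; the grip force is fixed at half the most. Time passes only in rows, so rows that repeat a pose let the fingers close. It gives the time, the measured TCP pose, the force, the opening and the grip force at its end, in the units of the state.
- env.read_state(): the state, without advancing time (a new reading comes with each control period).
- env.get_image(name): name is "side" or "top" or "wrist"; returns a dict with "pixels" (480x640x3 uint8, red, green, blue), "fx", "fy", "cx", "cy" (pixels), "xyz" and "orientation" of the camera in the world; the wrist camera has in their place "hand_eye" (4x4, takes a point from camera to tool coordinates, whose origin is the TCP and whose axes are the flange's). Camera axes: x right, y up, looking along -z (the intrinsics and any distortion apply to the point x, -y, -z); pixel columns grow to the right and rows downward; lengths in mm; the calibration is good to about 2 mm. A picture is of the moment at which its call begins: read the wrist's pose just before it. There is no depth.
- env.close_job(): hands the job in; it is judged then, once.
The state is a dict: "time": time; "q": joint angles; "joint_velocities": joint speeds; "joint_efforts": joint torques, N m; "position": TCP position; "eef_rot": TCP orientation; "wrist_force": force on the tool from outside, world axes, zero at the start; "ft_torque": the same for the moment, N m; "width": opening from 0.0 (shut) to 1.0 (fully open); "gripper_force": force on a finger pad.
Only numpy, scipy, OpenCV 4.12 (cv2) and the standard library are available. Lean on these libraries where they do the work, as an engineer would, in place of code of your own. Each camera call takes 0.05 s, during which the arm holds its last target. There are 200 camera calls.

## Task

The lap-time display lies face down on the pit table with the ride-height gauge across its folded kickstand. Lay the gauge flat in the steel tray, fold the kickstand out as far as it goes, then bring the display over to the black rubber mat and stand it there on its bottom edge and kickstand, leaning back, wholly on the mat and square with it, with the screen towards the robot. Do not let the display drop or topple, and leave the other things where they are.

Things in the scene. Friction and masses are not known exactly. Their poses are not given: they have to be found in the camera images.
- display: Grey slab, 180 wide (its y), 140 high, 14 thick (mm), about 0.53 kg, lying screen down, back up. Origin: centre of the screen face. x points to its bottom edge (70 away; at the start roughly away from the robot), z out of its back (surface at z = 14). The handle is beyond the top edge. Standing on the unfolded kickstand it leans back about 0.41 rad, x pointing down and towards the robot.
- kickstand (a joint): Wire kickstand on the display's back, rad: 0 folded flat, 0.85 unfolded against its stop. Light friction (0.05 N m) keeps it wherever it is left. Unfolding lifts its foot bar off the back (display +z) in an arc of radius 100 mm about the hinge line, towards the handle.
- kick_hinge (a point): Middle of the kickstand's hinge line, in the display frame at x = -40, y = 0, z = 28 mm (14 above the back surface). The hinge line runs along display y; two small blocks at y = +-50 carry it.
- kick_foot (a point): Middle of the kickstand's foot bar, its free end: round steel, 9 mm thick, 76 long, along display y; two 9 mm side wires at y = +-38 join it to the hinge. Folded it lies at display x = 60, z = 28 with 9.5 mm of free air between it and the back; nothing stands beside its middle, so it can be straddled from above.
- handle_mid (a point): Middle of the carrying handle: a round rubber sleeve 12 mm thick, 90 long, along display y, at display x = -110, z = 18 (18 above the table at the start), between two struts at y = +-58; gap to the display's top edge 34 mm. The sleeve spins freely on its rod, so a display held by it swings down and hangs nearly upright, kickstand unfolded too.
- corner_a (a point): End of the display's bottom back edge on its +y side (display x = 70, y = 90, z = 14 mm). Standing, this edge rests on the mat.
- corner_b (a point): The other end of that edge (display x = 70, y = -90, z = 14 mm).
- gauge: White plastic ride-height gauge, a bar 130 long (its x), 22 wide (y), 12 thick, with a staircase of steps up to 22 high on its +x end from x = +16 on; 40 g. Origin: centre of its underside. It starts lying crosswise on the two side wires of the folded kickstand, its underside 32.5 mm above the table (18.5 above the display's back).
- tray: Fixed shallow open dark steel tray, outside 190 (x) by 96 (y) by 22 high, walls and floor 3 mm. Origin: centre of its underside.
- tray_in (a point): Centre of the tray's inner floor (3 mm above the table), same axes as the tray.
- mat: Black rubber mat fixed on the table, 200 deep (its x, pointing roughly away from the robot), 240 wide (y), 3 thick. Origin: centre of its underside.
- funnel: Brass funnel standing mouth down, 84 across, 100 tall. Leave alone. Origin under its centre.
- wheelie_bar: Red aluminium wheelie bar with two small wheels, 120 long, 24 high, lying down. Leave alone. Origin under its middle.
- wheel_a: Spare car wheel lying flat between the robot and the tray, 64 across, 26 high. Leave alone. Origin under its centre.
- wheel_b: Another spare wheel, the same size, on the far side of the table. Leave alone.
- fuel_bottle: Clear fuel bottle standing at the left (+y), 60 across, 150 tall. Leave alone. Origin under its centre.
- cleaner_can: Aluminium can standing at the right (-y), 60 across, 140 tall. Leave alone. Origin under its centre.
- hex_driver: Hex driver lying at the far side, 170 long. Leave alone. Origin under it.
Mind the look-alikes: they are no part of the job. What is shaped like the gauge but yellow is not meant.

How it is judged:
By the outcome, as a careful person would: the job done as asked, in the order asked, and still so for the second after the job is handed in, with the robot touching nothing.
It also fails if it takes over 72 s, if anything falls off the work surface, if the arm or the gripper's body presses on something with over 40 N, if the wrist force passes 120 N, or if a joint passes its speed limit or range.

## Working session

There is one attempt and no reset: what is moved stays moved. The work goes in short steps, Python scripts to look and compute and a tool call to move; the robot and the scene stay as the last step left them, time stands still between calls to the robot, and variables do not carry over. Pictures are saved under pics/ and viewed, at most 10 in all, crops included, and the job is handed in when it is done.

Besides the shell and the picture viewer there is one more tool, called after ">>>" in YAML: its name, and indented under it one key for each argument. jog_arm: Moves the arm, as the interface text tells. Its arguments: {"type":"object","properties":{"steps":{"type":"array"}},"required":["steps"]}

```bash
mkdir -p pics; ls; cat > h.py <<'E'
import numpy as np,cv2,pickle
from scipy.spatial.transform import Rotation as R
from plant import env
def cam(n):
    s=env.read_state(); d=env.get_image(n); d['state']=s
    return d
def campose(d):
    if 'hand_eye' in d:
        H=np.array(d['hand_eye']); s=d['state']; T=np.eye(4); T[:3,:3]=R.from_rotvec(s['eef_rot']).as_matrix(); T[:3,3]=s['position']
        M=T@H; return M[:3,:3],M[:3,3]
    o=np.array(d['orientation'])
    Rm=o if o.shape==(3,3) else R.from_rotvec(o).as_matrix() if o.size==3 else R.from_quat(o).as_matrix()
    return Rm,np.array(d['xyz'])
def ray(d,u,v):
    Rm,c=campose(d); k=Rm@np.array([(u-d['cx'])/d['fx'],-(v-d['cy'])/d['fy'],-1]); return c,k
def onz(d,u,v,z):
    c,k=ray(d,u,v); return c+k*(z-c[2])/k[2]
def proj(d,p):
    Rm,c=campose(d); q=Rm.T@(np.array(p)-c); return np.array([d['cx']+d['fx']*q[0]/-q[2], d['cy']+d['fy']*q[1]/q[2]])
def save(d,n): cv2.imwrite('pics/'+n+'.png',d['pixels'][:,:,::-1]); pickle.dump(d,open(n+'.pkl','wb'))
E
python3 - <<'E'
from h import *
for n in ['top','side']:
    d=cam(n); save(d,n+'0'); print(n,{k:v for k,v in d.items() if k not in('pixels','state')})
print(env.read_state())
E
```

```text
pics
top {'fx': 471.61578697593615, 'fy': 471.61578697593615, 'cx': 320.50280773859, 'cy': 242.35045855741367, 'xyz': array([ 461.32362672,   19.65708479, 1256.98283345]), 'orientation': array([ 0.04685435, -0.09360157, -1.54409545])}
side {'fx': 455.6500652046789, 'fy': 455.6500652046789, 'cx': 325.57105155138913, 'cy': 248.4819343037447, 'xyz': array([ -28.26695789, -644.12400215,  643.21442859]), 'orientation': array([ 0.92555766, -0.36052083, -0.64895495])}
{'time': 0.1, 'q': array([ 1.16919399e+00,  1.16470107e-01,  1.44219155e+00,  1.14303349e-05,
        1.58401076e+00, -3.78166312e-02]), 'joint_velocities': array([-4.16536737e-04, -1.41894393e-03, -3.10105391e-05,  2.35712480e-03,
        5.76149052e-07,  1.59358380e-04]), 'joint_efforts': array([ 2.08061625e-03, -7.22900820e+01, -6.23859501e+01,  7.80750602e-02,
        2.28850194e-02, -1.08981412e-04]), 'position': array([240.11824138, 630.64952749, 215.36166504]), 'eef_rot': array([-5.68242583e-01, -3.08952317e+00,  1.65126659e-03]), 'wrist_force': array([-0.55043828,  0.11230268, -0.78799477]), 'ft_torque': array([-0.0048646 , -0.03654947, -0.00988281]), 'gripper_force': 0.0, 'width': 1.0023110710774636}
```

View pics/top0.png

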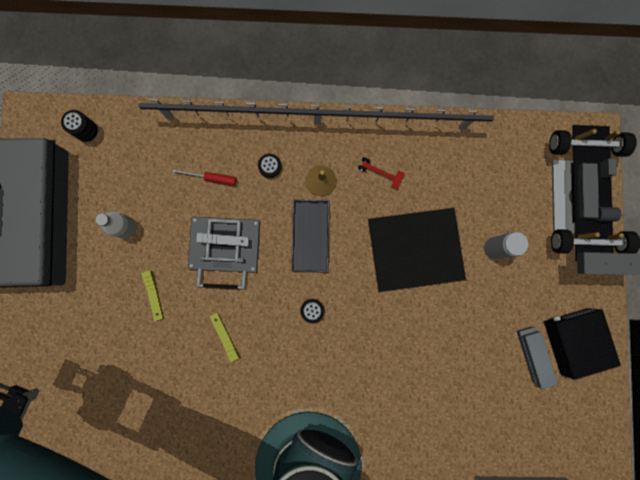

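View pics/side0.png

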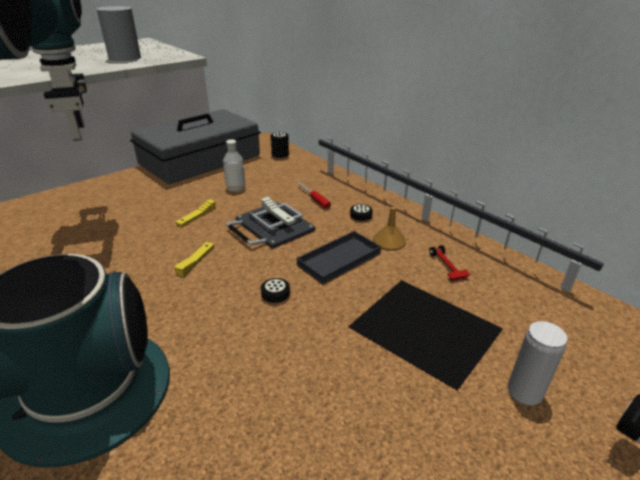

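The top view shows the display centred near (224,245) with the handle at (221,287), the white gauge at (222,240), the tray at (311,236), the mat at (416,249), and wheel_a at (312,311). The side view agrees with this. Next I'll measure with masks.

```bash
python3 - <<'E'
from h import *
d=pickle.load(open('top0.pkl','rb')); im=d['pixels']; g=im.astype(int); hsv=cv2.cvtColor(im,cv2.COLOR_RGB2HSV)
def rect(mask,box,z,name):
    m=np.zeros_like(mask); u0,v0,u1,v1=box; m[v0:v1,u0:u1]=mask[v0:v1,u0:u1]
    c=max(cv2.findContours(m,cv2.RETR_EXTERNAL,cv2.CHAIN_APPROX_NONE)[0],key=cv2.contourArea)
    r=cv2.minAreaRect(c); b=cv2.boxPoints(r); P=np.array([onz(d,*p,z) for p in b])
    e=P[1]-P[0]; f=P[2]-P[1]
    print(name,'c',P.mean(0).round(1),'px',np.round(r[0],1),'sides',np.linalg.norm(e).round(),np.degrees(np.arctan2(e[1],e[0])).round(1),np.linalg.norm(f).round(),np.degrees(np.arctan2(f[1],f[0])).round(1))
val=g.max(2); sat=hsv[...,1]
rect(((val<50)).astype(np.uint8),(355,195,480,300),3,'mat')
rect(((sat<110)&(val<110)).astype(np.uint8),(285,190,338,280),22,'tray')
rect(((sat<60)&(val>165)).astype(np.uint8),(190,220,260,260),44,'gauge')
rect(((sat<90)).astype(np.uint8),(183,212,263,268),14,'display')
rect(((val<50)).astype(np.uint8),(195,280,255,294),18,'handle')
print(im[240,205:250:6].tolist(), im[287,200:245:8].tolist())
cv2.imwrite('pics/crop.png',cv2.resize(im[200:300,175:340][:,:,::-1],None,fx=4.5,fy=4.5,interpolation=cv2.INTER_CUBIC))
E
```

```text
mat c [ 563.8 -275.4    3. ] px [416.6 249.2] sides 241.0 -80.7 197.0 -172.4
tray c [591.6  12.1  22. ] px [310.  235.3] sides 193.0 0.5 99.0 -89.5Traceback (most recent call last):
  File "<stdin>", line 12, in <module>
  File "<stdin>", line 5, in rect
ValueError: max() iterable argument is empty
```

```bash
python3 - <<'E'
from h import *
d=pickle.load(open('top0.pkl','rb')); im=d['pixels']
cv2.imwrite('pics/crop.png',cv2.resize(im[200:300,175:340][:,:,::-1],None,fx=4.5,fy=4.5,interpolation=cv2.INTER_CUBIC))
print(im[240,199:250:5].tolist(), im[287,200:245:8].tolist())
print(onz(d,222,240,44),onz(d,221,287,18),onz(d,225,244,14))
print(R.from_rotvec(env.read_state()['eef_rot']).as_matrix().round(3)); w=cam('wrist'); print(w['hand_eye'],w['fx'],w['cx'],w['cy'])
E
```

```text
[[149, 153, 155], [149, 154, 155], [150, 154, 156], [150, 154, 156], [147, 152, 153], [148, 151, 153], [148, 151, 153], [147, 152, 153], [146, 149, 151], [144, 148, 150], [45, 45, 45]] [[92, 77, 62], [42, 33, 25], [29, 25, 20], [20, 21, 19], [20, 21, 21], [131, 135, 136]]
[570.21258823 237.84579282  44.        ] [449.83962554 239.87922756  18.        ] [562.5587221  234.95204708  14.        ]
[[-0.935  0.356 -0.   ]
 [ 0.356  0.935 -0.001]
 [ 0.    -0.001 -1.   ]]
[[ 6.96117959e-04  9.59735331e-01  2.80904983e-01  7.83929401e+01]
 [ 9.99999553e-01 -8.47942531e-04  4.18941510e-04  7.30435388e-01]
 [ 6.40264251e-04  2.80904566e-01 -9.59735492e-01 -1.68384280e+02]
 [ 0.00000000e+00  0.00000000e+00  0.00000000e+00  1.00000000e+00]] 344.94409828984135 326.4838433383878 240.95564812870848
```

View pics/crop.png

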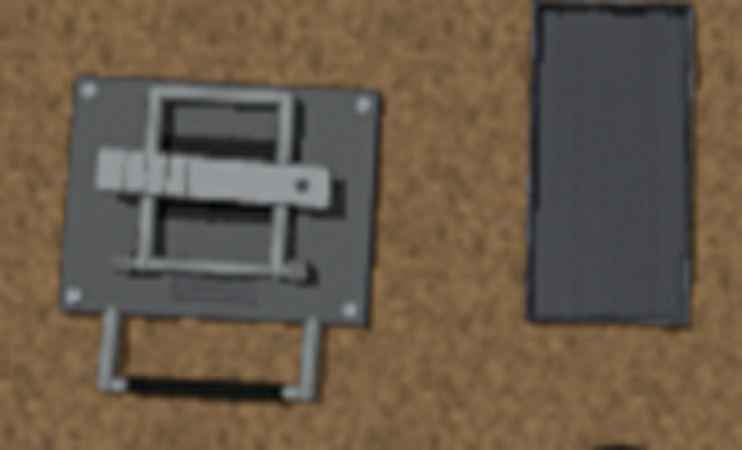

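The crop shows the gauge lying across the side wires with its staircase on the left (+y). The folded foot bar is near crop (222,95), the hinge near (210,268) and the handle near (205,388). I'll move the wrist camera over the display.

>>> jog_arm:
  steps:
    - [[0,0,73],[-0.438,-0.251,0.035],0.06]
    - [[0,0,73],[-0.438,-0.251,0.035],0.06]
    - [[0,0,73],[-0.438,-0.251,0.035],0.06]
    - [[0,0,73],[-0.438,-0.251,0.035],0.06]
    - [[0,0,73],[-0.438,-0.251,0.035],0.06]
    - [[0,0,73],[-0.438,-0.251,0.035],0.06]
    - [[0,0,73],[-0.438,-0.251,0.035],0.06]
    - [[0,0,73],[-0.438,-0.251,0.035],0.06]

```text
time: 0.95
position: [494.0, 320.4, 188.3]
eef_rot: [-2.22, -2.222, -0.0]
wrist_force: [0.7, 1.3, -0.1]
width: 0.64
gripper_force: 0.0
```

>>> jog_arm:
  steps:
    - [[0,0,0],[-0.04,0.033,0.004],0.06]
    - [[0,0,0],[-0.08,0.066,0.008],0.06]
    - [[0,0,0],[-0.08,0.066,0.008],0.06]
    - [[0,0,0],[-0.08,0.066,0.008],0.06]

```text
time: 1.35
position: [560.1, 241.7, 179.8]
eef_rot: [-2.216, -2.226, 0.001]
wrist_force: [-1.2, 0.4, 0.3]
width: 0.646
gripper_force: 0.0
```

```bash
python3 - <<'E'
from h import *
d=cam('wrist'); save(d,'w1'); print(d['state']['position'],d['state']['eef_rot'])
p=d['pixels']; hsv=cv2.cvtColor(p,cv2.COLOR_RGB2HSV); print(hsv[100:400:40,200:500:40].tolist())
E
```

```text
[560.11133839 241.65778742 179.83257136] [-2.21574697e+00 -2.22643695e+00  1.37406617e-03]
[[[17, 117, 233], [16, 120, 230], [18, 111, 241], [15, 129, 198], [16, 125, 222], [15, 126, 212], [15, 127, 195], [15, 125, 200]], [[16, 126, 211], [16, 126, 207], [120, 2, 126], [105, 4, 131], [105, 4, 135], [0, 0, 139], [15, 126, 208], [17, 116, 235]], [[16, 125, 221], [14, 129, 164], [110, 6, 120], [120, 3, 75], [105, 5, 108], [120, 4, 131], [15, 127, 186], [15, 126, 207]], [[15, 126, 213], [15, 126, 211], [105, 4, 115], [150, 8, 34], [135, 28, 37], [15, 132, 208], [16, 124, 224], [15, 128, 197]], [[14, 131, 99], [15, 132, 159], [120, 4, 59], [120, 17, 15], [150, 39, 13], [15, 122, 228], [15, 127, 218], [16, 124, 218]], [[15, 126, 210], [20, 35, 87], [105, 9, 57], [90, 5, 54], [110, 13, 57], [18, 35, 88], [17, 116, 233], [16, 125, 217]], [[20, 113, 27], [21, 35, 72], [15, 134, 133], [15, 132, 122], [15, 124, 211], [90, 51, 10], [18, 34, 90], [110, 38, 20]], [[120, 4, 61], [120, 8, 63], [120, 4, 62], [120, 4, 61], [120, 7, 112], [130, 7, 113], [120, 4, 114], [120, 20, 13]]]
```

View pics/w1.png

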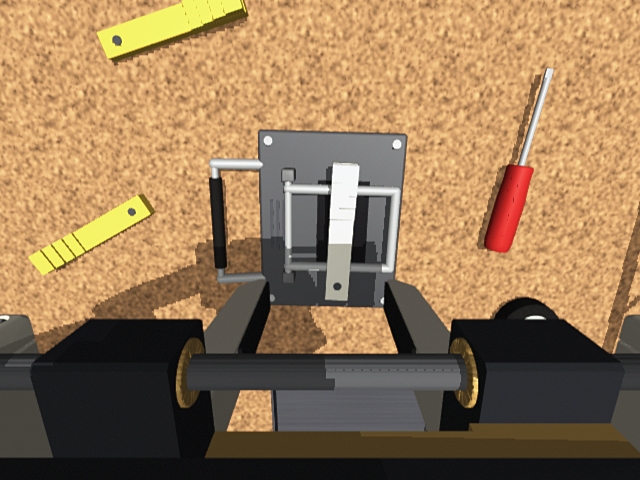

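The wrist view (up is +y, right is +x) shows the gauge from (346,164) to (337,299), the handle at (218,222) and the foot bar at (394,228). The display's back corners are near (260,130), (406,135) and (399,306). The next step turns these into positions.

```bash
python3 - <<'E'
from h import *
d=pickle.load(open('w1.pkl','rb'))
A=lambda v:np.degrees(np.arctan2(v[1],v[0])).round(2)
a=onz(d,406.5,135,14);b=onz(d,399,306.5,14);t=onz(d,260,130.5,14)
print('a,b,t',a.round(1),b.round(1),t.round(1),'len',np.linalg.norm(a-b),np.linalg.norm(a-t),'y ang',A(a-b),'x ang',A(a-t))
h1=onz(d,215.5,178,18);h2=onz(d,221,268,18);print('handle',h1,h2,(h1+h2)/2,A(h1-h2))
f1=onz(d,396,190,28);f2=onz(d,391,268,28);print('foot',f1,f2,(f1+f2)/2,A(f1-f2))
g1=onz(d,346,164,54.5);g2=onz(d,337,300,44.5);print('gauge ends',g1,g2,(g1+g2)/2,A(g1-g2))
p=d['pixels'];hsv=cv2.cvtColor(p,cv2.COLOR_RGB2HSV)
m=((hsv[...,1]<40)&(hsv[...,2]>150)).astype(np.uint8); m[:,:322]=0;m[:,362:]=0;m[:160]=0;m[305:]=0
c=max(cv2.findContours(m,cv2.RETR_EXTERNAL,cv2.CHAIN_APPROX_NONE)[0],key=cv2.contourArea);print(cv2.minAreaRect(c))
# top-view tray & mat corners
d=pickle.load(open('top0.pkl','rb'))
x0=a+(b-a)/2; print('disp centre',(b+t)/2)
print('hand from top',onz(d,221,287,18))
E
```

```text
a,b,t [633.7 325.2  14. ] [638.1 150.   14. ] [498.2 328.4  14. ] len 175.32014336480526 135.52452265068473 y ang 91.44 x ang -1.36
handle [454.65669339 285.24460288  18.        ] [452.52850261 194.27607188  18.        ] [453.592598   239.76033738  18.        ] 88.66
foot [624.29895461 276.25388855  28.        ] [624.15477651 199.11583754  28.        ] [624.22686556 237.68486305  28.        ] 89.89
gauge ends [576.00638632 301.31553473  54.5       ] [570.61279758 172.09640126  44.5       ] [573.30959195 236.705968    49.5       ] 87.61
((343.7769470214844, 230.99697875976562), (30.438495635986328, 137.07130432128906), 3.066485643386841)
disp centre [568.11942212 239.20073898  14.        ]
hand from top [449.83962554 239.87922756  18.        ]
```

>>> jog_arm:
  steps:
    - [[0,0,2.4],[-0.005,0.013,0.045],0.045]
    - [[0,0,2.4],[-0.005,0.013,0.09],0.045]
    - [[0,0,2.4],[-0.005,0.013,0.115],0.045]
    - [[0,0,2.4],[-0.005,0.013,0.122],0.045]
    - [[0,0,2.4],[-0.005,0.013,0.122],0.015]
    - [[0,0,2.4],[-0.005,0.013,0.122],0.015]
    - [[0,0,2.4],[-0.005,0.013,0.122],0.015]
    - [[0,0,2.4],[-0.005,0.013,0.122],0.015]

```text
time: 2.2
position: [573.2, 238.1, 59.8]
eef_rot: [2.259, 2.182, 0.003]
wrist_force: [0.4, -0.1, -0.7]
width: 0.193
gripper_force: 0.0
```

```bash
python3 - <<'E'
from h import *
d=cam('wrist'); save(d,'w2'); print(d['state']['position'],d['state']['width'],d['state']['gripper_force'])
E
```

```text
[573.2382697  238.09428444  59.8148053 ] 0.1928556939710352 0.0
```

View pics/w2.png

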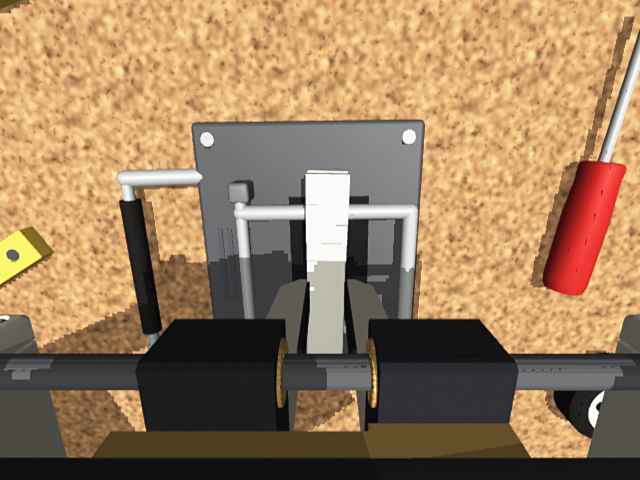

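The gauge lies centred between the fingers, at about (326,330), but the grip isn't firm yet. I'll reopen, go a little lower and close fully.

>>> jog_arm:
  steps:
    - [[0,0,0],[0,0,0],0.04]
    - [[0,0,0],[0,0,0.0015],0.04]
    - [[0,0,0],[0,0,0.003],0.04]
    - [[0,0,0],[0,0,0.003],0.0]
    - [[0,0,0],[0,0,0.003],0.0]
    - [[0,0,0],[0,0,0.003],0.0]
    - [[0,0,0],[0,0,0.003],0.0]
    - [[0,0,0],[0,0,0.003],0.0]

```text
time: 3.05
position: [572.8, 237.8, 55.4]
eef_rot: [2.26, 2.182, 0.0]
wrist_force: [-0.3, 0.3, -0.4]
width: 0.047
gripper_force: 0.0
```

```bash
python3 - <<'E'
from h import *
d=cam('wrist'); save(d,'w3'); s=cam('side'); save(s,'s3'); t=cam('top');save(t,'t3')
print(d['state']['position'],d['state']['width'],d['state']['gripper_force'])
a=d['pixels'][120:420,150:500]; b=cv2.resize(s['pixels'][170:270,210:350],(420,300),interpolation=cv2.INTER_CUBIC)
cv2.imwrite('pics/c3.png',np.hstack([a,b])[:,:,::-1])
E
```

```text
[572.77052015 237.77308627  55.42376045] 0.04737050522299198 0.0
```

View pics/c3.png

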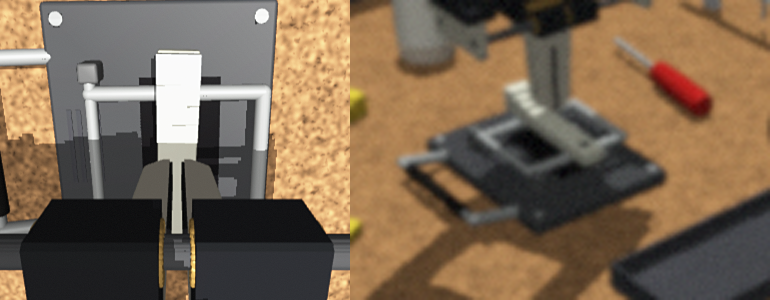

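The wrist crop shows the nearly closed fingers drawn over the gauge, aligned with it in x. In the side crop the fingertips are near full-image (275,206). I'll check the tip height against the projections.

```bash
python3 - <<'E'
from h import *
s=pickle.load(open('s3.pkl','rb'));w=pickle.load(open('w3.pkl','rb'));w1=pickle.load(open('w1.pkl','rb'));t=pickle.load(open('top0.pkl','rb'))
for z in (33,40,48,56): print(z,'tip in side',proj(s,(572.8,237.8,z)).round(1),'wrist',proj(w,(572.8,237.8,z)).round(1))
# gauge +x-end top corners in w1, w3 and top view: triangulate stair end & hole end
def tri(obs):
    A=np.zeros((3,3));b=np.zeros(3)
    for d,u,v in obs:
        c,k=ray(d,u,v);k/=np.linalg.norm(k);P=np.eye(3)-np.outer(k,k);A+=P;b+=P@c
    return np.linalg.solve(A,b)
print('hinge blk w1/w3',tri([(w1,288,174),(w,240,192)]))
print('stair end',tri([(w1,346,164),(w,329,172)]),tri([(w1,346,164),(t,175+98/4.5,200+168/4.5)]))
print('screw tr',tri([(w1,397,145),(w,412,136)]),'tl',tri([(w1,267,141),(w,205,139)]))
print('hole',tri([(w1,337,286),(t,175+302/4.5,200+186/4.5)]))
print('foot',tri([(w1,394,228),(t,175+222/4.5,200+95/4.5)]))
print('handle',tri([(w1,218,222),(t,175+205/4.5,200+388/4.5)]))
E
```

```text
33 tip in side [275.8 213.9] wrist [326.4 278. ]
40 tip in side [275.7 211.6] wrist [326.4 282.7]
48 tip in side [275.6 209. ] wrist [326.3 288.4]
56 tip in side [275.4 206.3] wrist [326.3 294.6]
hinge blk w1/w3 [524.03664443 289.49610326  22.5851509 ]
stair end [576.36514708 300.93475829  46.92235048] [575.55926762 301.0782471   49.40985995]
screw tr [624.17356071 316.70960191  19.66985801] tl [503.80003823 319.3728487   11.24558437]
hole [569.34001153 186.33937081  43.24035773]
foot [623.97146194 238.19652222  21.99664705]
handle [451.9840403  241.67754158  14.0105284 ]
```

The finger geometry in the wrist images and the miss itself both put the tips about level with the TCP, well short of the stated 22 mm ahead. I'll open, go 17 mm lower, which is clear of the bars and the back either way, and close.

>>> jog_arm:
  steps:
    - [[0,0,0],[0,0,0],0.045]
    - [[0,0,0],[0,0,0],0.045]
    - [[0,0,0],[0,0,0.008],0.045]
    - [[0,0,0],[0,0,0.017],0.045]
    - [[0,0,0],[0,0,0.017],0.0]
    - [[0,0,0],[0,0,0.017],0.0]
    - [[0,0,0],[0,0,0.017],0.0]
    - [[0,0,0],[0,0,0.017],0.0]

```text
time: 4.0
position: [572.9, 237.8, 38.6]
eef_rot: [2.26, 2.182, 0.0]
wrist_force: [-0.2, -0.1, -0.2]
width: 0.229
gripper_force: 30.0
```

Gripped at 21 mm. Lifting and carrying it to the tray, turned a quarter.

>>> jog_arm:
  steps:
    - [[0,0,0],[0,0,-0.045],0.0]
    - [[0,0,0],[0,0,-0.09],0.0]
    - [[0,0,8],[-0.045,0.005,-0.09],0.0]
    - [[0,0,16],[-0.09,0.01,-0.09],0.0]
    - [[0,0,24],[-0.135,0.016,-0.09],0.0]
    - [[0,0,32],[-0.18,0.022,-0.09],0.0]
    - [[0,0,40],[-0.225,0.027,-0.09],0.0]
    - [[0,0,48],[-0.225,0.027,-0.09],0.0]

```text
time: 4.8
position: [592.1, 7.6, 128.7]
eef_rot: [2.956, 1.06, 0.0]
wrist_force: [0.3, 0.5, -0.4]
width: 0.234
gripper_force: 30.0
```

>>> jog_arm:
  steps:
    - [[0,0,8],[0,0,0],0.0]
    - [[0,0,16],[0,0,0],0.0]
    - [[0,0,24],[0,0,0],0.0]
    - [[0,0,32],[0,0,0],0.0]
    - [[0,0,40],[0,0,0],0.0]
    - [[0,0,40],[0,0,0],0.0]

```text
time: 5.4
position: [591.9, 11.9, 128.6]
eef_rot: [3.142, -0.004, 0.001]
wrist_force: [1.2, 0.4, -0.6]
width: 0.228
gripper_force: 30.0
```

```bash
python3 - <<'E'
from h import *
d=cam('wrist'); save(d,'w4'); t=cam('top'); save(t,'t4'); print(d['state']['position'],d['state']['eef_rot'],d['state']['width'])
cv2.imwrite('pics/c4.png',np.hstack([cv2.resize(d['pixels'],(400,300)),cv2.resize(t['pixels'][150:300,230:430],(400,300))])[:,:,::-1])
E
```

```text
[591.94356291  11.92437774 128.63573306] [ 3.14157261e+00 -4.10250849e-03  6.16631068e-04] 0.2278601650582675
```

View pics/c4.png

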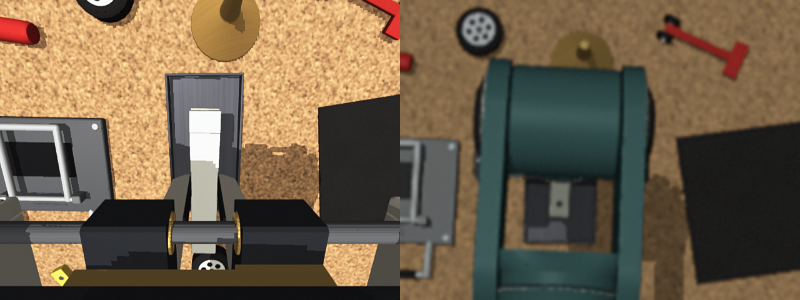

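The gauge is held along the tray's long axis and centred over it. The display also sits where it was. Lowering.

>>> jog_arm:
  steps:
    - [[0,0,0],[0,0,0.045],0.0]
    - [[0,0,0],[0,0,0.085],0.0]
    - [[0,0,0],[0,0,0.108],0.0]
    - [[0,0,0],[0,0,0.118],0.0]
    - [[0,0,0],[0,0,0.1185],0.0]
    - [[0,0,0],[0,0,0.1185],0.04]
    - [[0,0,0],[0,0,0.1185],0.04]
    - [[0,0,0],[0,0,0.1185],0.04]

```text
time: 6.3
position: [592.5, 12.0, 11.1]
eef_rot: [3.142, 0.001, 0.003]
wrist_force: [0.3, -0.6, 0.3]
width: 0.416
gripper_force: 0.0
```

>>> jog_arm:
  steps:
    - [[0,0,0],[0,0,-0.04],0.04]
    - [[0,0,0],[0,0,-0.085],0.035]
    - [[0,0,-8],[0.005,-0.04,-0.119],0.035]
    - [[0,0,-16],[0.01,-0.085,-0.119],0.035]
    - [[0,0,-24],[0.015,-0.13,-0.119],0.035]
    - [[0,0,-32],[0.022,-0.175,-0.119],0.035]
    - [[0,0,-40],[0.0315,-0.22,-0.119],0.035]
    - [[0,0,-48],[0.0315,-0.226,-0.119],0.035]

```text
time: 7.1
position: [623.6, 242.2, 129.3]
eef_rot: [-2.863, -1.291, -0.002]
wrist_force: [-0.1, -1.7, -0.8]
width: 0.377
gripper_force: 0.0
```

>>> jog_arm:
  steps:
    - [[0,0,-8],[0,0,0],0.035]
    - [[0,0,-16],[0,0,0],0.035]
    - [[0,0,-24],[0,0,0],0.035]
    - [[0,0,-32],[0,0,0],0.035]
    - [[0,0,-40],[0,0,0],0.035]
    - [[0,0,-42],[0,0,0],0.035]
    - [[0,0,-42],[0,0,0],0.035]

```text
time: 7.8
position: [623.5, 238.0, 129.5]
eef_rot: [2.22, 2.222, 0.001]
wrist_force: [-0.3, 1.0, -0.6]
width: 0.377
gripper_force: 0.0
```

```bash
python3 - <<'E'
from h import *
d=cam('wrist'); save(d,'w5'); t=cam('top'); save(t,'t5'); print(d['state']['position'],d['state']['eef_rot'],d['state']['width'])
cv2.imwrite('pics/c5.png',np.hstack([d['pixels'][60:360,60:500],cv2.resize(t['pixels'][185:285,280:360],(240,300))])[:,:,::-1])
E
```

```text
[623.49291458 237.99248964 129.49270849] [2.22040631e+00 2.22202543e+00 1.04655926e-03] 0.3771153367376918
```

View pics/c5.png

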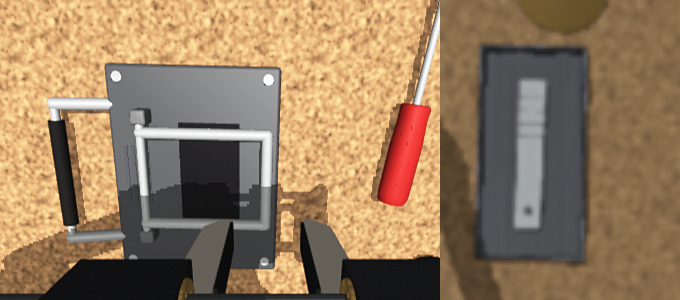

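The gauge lies flat in the tray. The foot bar runs from about (326,190) to (324,282) in the wrist image, the hinge bar is near (203,230), and the handle runs from (116,182) to (131,285). I'll compute these positions.

```bash
python3 - <<'E'
from h import *
d=pickle.load(open('w5.pkl','rb'));p=d['pixels'].astype(int)
A=lambda v:np.degrees(np.arctan2(v[1],v[0])).round(2)
# bright bar centre per row
C=[]
for v in range(200,245,5):
    r=p[v,305:345].max(1)
    C.append((v,305+np.average(np.arange(40),weights=np.clip(r-r.min()-40,0,None)+1e-6)))
print(np.round(C,1).tolist())
f=[onz(d,u,v,28) for v,u in C]; print('foot',f[0].round(1),f[-1].round(1),A(f[0]-f[-1]))
m=np.zeros((480,640),np.uint8); m[180:288,105:142]=(p[180:288,105:142].max(2)<55); n,l,s,c=cv2.connectedComponentsWithStats(m);i=1+np.argmax(s[1:,4]);print(s[i])
ys,xs=np.nonzero(l==i)
k=np.polyfit(ys,xs,1); a=onz(d,np.polyval(k,ys.min()),ys.min(),18);b=onz(d,np.polyval(k,ys.max()),ys.max(),18);print('handle',a.round(1),b.round(1),((a+b)/2).round(1),A(a-b))
for q in [(176,136),(328,140)]: print('screw',onz(d,*q,14).round(1))
E
```

```text
[[200.0, 330.2], [205.0, 327.6], [210.0, 328.0], [215.0, 328.6], [220.0, 328.4], [225.0, 329.6], [230.0, 328.2], [235.0, 329.6], [240.0, 329.1]]
foot [626.5 271.5  28. ] [625.8 238.6  28. ] 88.66
[ 108  180   31  106 1633]
handle [454.5 285.7  18. ] [452.2 194.3  18. ] [453.3 240.   18. ] 88.59
screw [505.1 319.7  14. ]
screw [624.8 316.8  14. ]
```

>>> jog_arm:
  steps:
    - [[0,0,1.4],[0,0.001,0.045],0.035]
    - [[0,0,1.4],[0,0.001,0.085],0.035]
    - [[0,0,1.4],[0,0.001,0.1],0.035]
    - [[0,0,1.4],[0,0.001,0.106],0.035]
    - [[0,0,1.4],[0,0.001,0.1065],0.0]
    - [[0,0,1.4],[0,0.001,0.1065],0.0]
    - [[0,0,1.4],[0,0.001,0.1065],0.0]
    - [[0,0,1.4],[0,0.001,0.1065],0.0]

```text
time: 8.7
position: [624.6, 238.2, 23.8]
eef_rot: [2.248, 2.194, 0.002]
wrist_force: [0.4, -0.8, 7.2]
width: 0.089
gripper_force: 30.1
```

>>> jog_arm:
  steps:
    - [[0,0,0],[0,-0.0005,-0.01],0.0]
    - [[0,0,0],[0,-0.002,-0.02],0.0]
    - [[0,0,0],[0,-0.0045,-0.0296],0.0]
    - [[0,0,0],[0,-0.008,-0.039],0.0]
    - [[0,0,0],[0,-0.0122,-0.048],0.0]
    - [[0,0,0],[0,-0.0175,-0.0565],0.0]
    - [[0,0,0],[0,-0.0235,-0.0644],0.0]

```text
time: 9.4
position: [600.7, 238.6, 87.9]
eef_rot: [2.248, 2.194, 0.001]
wrist_force: [3.0, 1.2, 0.4]
width: 0.073
gripper_force: 29.1
```

>>> jog_arm:
  steps:
    - [[0,0,0],[0,-0.0035,-0.004],0.0]
    - [[0,0,0],[0,-0.0068,-0.0073],0.0]
    - [[0,0,0],[0,-0.0105,-0.0107],0.0]
    - [[0,0,0],[0,-0.012,-0.012],0.0]
    - [[0,0,0],[0,-0.012,-0.012],0.0]

```text
time: 9.9
position: [589.1, 238.9, 99.3]
eef_rot: [2.248, 2.194, 0.001]
wrist_force: [4.6, -0.1, 5.0]
width: 0.064
gripper_force: 28.5
```

```bash
python3 - <<'E'
from h import *
d=cam('wrist'); save(d,'w6'); t=cam('side'); save(t,'s6'); s=d['state'];print(s['position'],s['width'],s['gripper_force'],s['wrist_force'])
cv2.imwrite('pics/c6.png',np.hstack([d['pixels'][60:360,60:440],cv2.resize(t['pixels'][160:260,210:350],(420,300),interpolation=cv2.INTER_CUBIC)])[:,:,::-1])
E
```

```text
[589.08154806 238.88978923  99.30357426] 0.06434656952311589 28.546728193759918 [ 4.61673102 -0.11446677  4.98831143]
```

View pics/c6.png

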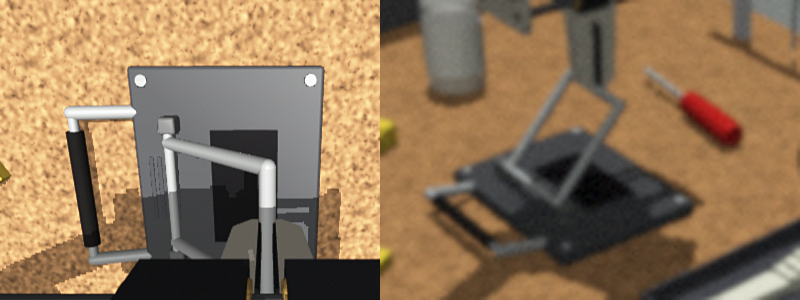

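The kickstand is up and held at the tips. The side crop shows it standing open. I'll nudge it slightly further to be sure of the stop, then release and rise.

>>> jog_arm:
  steps:
    - [[0,0,0],[0,-0.002,-0.0015],0.0]
    - [[0,0,0],[0,-0.003,-0.0025],0.0]
    - [[0,0,0],[0,-0.003,-0.0025],0.0]
    - [[0,0,0],[0,-0.003,-0.0025],0.0]

```text
time: 10.4
position: [586.1, 238.9, 101.4]
eef_rot: [2.248, 2.194, 0.0]
wrist_force: [5.6, -0.6, 5.6]
width: 0.06
gripper_force: 27.7
```

>>> jog_arm:
  steps:
    - [[0,0,0],[0,-0.001,-0.001],0.03]
    - [[0,0,0],[0,0,0],0.03]
    - [[0,0,0],[0,0,-0.02],0.03]
    - [[0,0,0],[0,0,-0.06],0.03]
    - [[0,0,0],[0,0,-0.1],0.03]
    - [[0,0,0],[0,0,-0.1],0.03]
    - [[0,0,0],[0,0,-0.1],0.03]

```text
time: 11.1
position: [585.8, 239.0, 201.3]
eef_rot: [-2.248, -2.194, -0.0]
wrist_force: [-0.8, -0.9, 0.6]
width: 0.324
gripper_force: 0.0
```

```bash
python3 - <<'E'
from h import *
d=cam('wrist'); save(d,'w7'); s=d['state'];print(s['position'],s['eef_rot'],s['width'])
p=d['pixels'].astype(int);A=lambda v:np.degrees(np.arctan2(v[1],v[0])).round(2)
# handle sleeve (dark, elongated, left half), then display axes -> predicted foot by angle
m=(p.max(2)<60).astype(np.uint8); m[:, :60]=0; m[:,260:]=0; m[310:]=0
n,l,st,c=cv2.connectedComponentsWithStats(m)
for i in np.argsort(-st[1:,4])[:4]+1: print(st[i],c[i].round(1))
for th in (0.7,0.8,0.85,0.9):
    print(th,[proj(d,(453.5+70+100*np.cos(th),239+y,28+100*np.sin(th))).round(1).tolist() for y in (38,0)])
hs=cv2.cvtColor(d['pixels'],cv2.COLOR_RGB2HSV); b=((hs[...,1]<40)&(p.max(2)>165)).astype(np.uint8)
n,l,st,c=cv2.connectedComponentsWithStats(b)
for i in np.argsort(-st[1:,4])[:6]+1: print('bright',st[i],c[i].round(1))
E
```

```text
[585.80431282 238.9643805  201.29958597] [-2.24815578e+00 -2.19409319e+00 -9.26338679e-05] 0.32407949927866936
[186 177  20  86 980] [195.8 218.9]
[241 274  19  22  60] [247.4 288.8]
[238 243   6  26  34] [239.8 255.7]
[258 261   2   4   6] [258.7 262.8]
0.7 [[342.9, 192.4], [343.4, 237.8]]
0.8 [[334.6, 194.0], [335.4, 240.5]]
0.85 [[330.0, 194.7], [331.0, 241.8]]
0.9 [[325.0, 195.5], [326.2, 243.0]]
bright [ 283  390   92   20 1388] [329.1 397.9]
bright [255 178  77  71 845] [312.4 208.3]
bright [483 299  39  30 508] [504.6 311.3]
bright [482  64  26  93 468] [494.9 108.1]
bright [185 159  51  19 449] [206.8 163.7]
bright [256 188   9  54 299] [260.3 214.8]
```

```bash
python3 - <<'E'
from h import *
d=pickle.load(open('w7.pkl','rb'));p=d['pixels'].astype(int)
m=(p.max(2)<60).astype(np.uint8);n,l,st,c=cv2.connectedComponentsWithStats(m)
i=l[219,196]; ys,xs=np.nonzero(l==i);k=np.polyfit(ys,xs,1)
a=onz(d,np.polyval(k,ys.min()),ys.min(),18);b=onz(d,np.polyval(k,ys.max()),ys.max(),18);print(st[i],a.round(1),b.round(1),((a+b)/2).round(1),np.degrees(np.arctan2(*(a-b)[1::-1])))
h=(a+b)/2
for th in (0.75,.8,0.85,0.9): print(th,proj(d,h+np.array([70+100*np.cos(th),34,10+100*np.sin(th)])))
v=int(proj(d,h+np.array([70+66,34,10+75]))[1]); r=p[v,300:350].max(1); print(v,r.tolist())
# mat edges from top image
t=pickle.load(open('top0.pkl','rb')); q=t['pixels'].astype(int).max(2)
m=np.zeros(q.shape,np.uint8); m[195:300,355:480]=q[195:300,355:480]<50
cc=max(cv2.findContours(m,cv2.RETR_EXTERNAL,cv2.CHAIN_APPROX_NONE)[0],key=cv2.contourArea)
ap=cv2.approxPolyDP(cc,6,True)[:,0]; P=np.array([onz(t,*x,3) for x in ap]); print(ap.tolist(),P[:,:2].round(1).tolist(),P.mean(0).round(1))
for j in range(len(P)): e=P[(j+1)%len(P)]-P[j]; print(np.degrees(np.arctan2(e[1],e[0])).round(1),np.linalg.norm(e).round())
E
```

```text
[186 177  20  86 980] [450.6 285.2  18. ] [448.5 194.3  18. ] [449.5 239.7  18. ] 88.6758930149731
0.75 [333.98673137 197.41157228]
0.8 [329.63501651 198.24307015]
0.85 [324.9499029  199.06289414]
0.9 [319.94053537 199.8668884 ]
199 [20, 17, 18, 17, 18, 23, 25, 30, 44, 53, 74, 81, 86, 98, 105, 121, 130, 132, 135, 141, 141, 124, 165, 206, 222, 229, 224, 235, 229, 216, 205, 181, 106, 38, 35, 35, 48, 135, 134, 131, 131, 131, 131, 131, 132, 133, 133, 132, 132, 133]
[[453, 208], [369, 219], [379, 291], [465, 279]] [[677.8, -373.6], [641.2, -145.5], [449.1, -175.0], [486.5, -405.8]] [ 563.7 -275.     3. ]
99.1 231.0
-171.3 194.0
-80.8 234.0
9.6 194.0
```

The foot bar matches 0.85 rad unfolded. Going to the handle now, at (449.5, 239.7).

>>> jog_arm:
  steps:
    - [[0,0,0],[-0.001,-0.045,0],0.03]
    - [[0,0,0],[-0.002,-0.09,0],0.03]
    - [[0,0,0],[-0.0026,-0.136,0.01],0.03]
    - [[0,0,0],[-0.0026,-0.136,0.055],0.03]
    - [[0,0,0],[-0.0026,-0.136,0.1],0.03]
    - [[0,0,0],[-0.0026,-0.136,0.145],0.03]
    - [[0,0,0],[-0.0026,-0.136,0.175],0.03]
    - [[0,0,0],[-0.0026,-0.136,0.175],0.03]

```text
time: 11.95
position: [446.7, 238.2, 20.7]
eef_rot: [-2.246, -2.192, 0.014]
wrist_force: [-0.2, -0.2, 0.6]
width: 0.322
gripper_force: 0.0
```

>>> jog_arm:
  steps:
    - [[0,0,0],[0,0,0.008],0.03]
    - [[0,0,0],[0,0,0.0145],0.03]
    - [[0,0,0],[0,0,0.0145],0.03]
    - [[0,0,0],[0,0,0.0145],0.0]
    - [[0,0,0],[0,0,0.0145],0.0]
    - [[0,0,0],[0,0,0.0145],0.0]
    - [[0,0,0],[0,0,0.0145],0.0]

```text
time: 12.65
position: [450.1, 239.7, 12.3]
eef_rot: [2.248, 2.194, 0.001]
wrist_force: [-1.3, 0.5, 4.1]
width: 0.119
gripper_force: 30.0
```

Handle gripped. I'll raise the display by pivoting about its bottom edge.

>>> jog_arm:
  steps:
    - [[0,0,0],[0,0.004,-0.022],0.0]
    - [[0,0,0],[0,0.01,-0.044],0.0]
    - [[0,0,0],[0,0.019,-0.065],0.0]
    - [[0,0,0],[0,0.031,-0.084],0.0]
    - [[0,0,0],[0,0.045,-0.102],0.0]
    - [[0,0,0],[0,0.061,-0.118],0.0]
    - [[0,0,0],[0,0.078,-0.132],0.0]
    - [[0,0,0],[0,0.098,-0.143],0.0]

```text
time: 13.45
position: [548.3, 237.3, 156.1]
eef_rot: [-2.248, -2.194, -0.001]
wrist_force: [-2.4, -0.2, 3.8]
width: 0.115
gripper_force: 30.0
```

>>> jog_arm:
  steps:
    - [[0,0,0],[0,0.021,-0.01],0.0]
    - [[0,0,0],[0,0.042,-0.0165],0.0]
    - [[0,0,0],[0,0.06,-0.02],0.0]
    - [[0,0,0],[0,0.076,-0.024],0.0]
    - [[0,0,0],[0,0.079,-0.05],0.0]
    - [[0,0,0],[0,0.079,-0.08],0.0]
    - [[0,0,0],[0,0.079,-0.105],0.0]
    - [[0,0,0],[0,0.079,-0.12],0.0]

```text
time: 14.25
position: [627.0, 235.3, 276.4]
eef_rot: [2.248, 2.194, 0.002]
wrist_force: [-0.4, -0.9, -4.6]
width: 0.119
gripper_force: 30.0
```

The display hangs freely. I'll carry it to the mat, turning 10.4° on the way to square it.

>>> jog_arm:
  steps:
    - [[0,0,0],[-0.015,-0.003,-0.015],0.0]
    - [[0,0,-1],[-0.045,-0.009,-0.03],0.0]
    - [[0,0,-2],[-0.085,-0.017,-0.04],0.0]
    - [[0,0,-3],[-0.125,-0.025,-0.04],0.0]
    - [[0,0,-4],[-0.165,-0.033,-0.04],0.0]
    - [[0,0,-5],[-0.205,-0.041,-0.04],0.0]
    - [[0,0,-6],[-0.245,-0.049,-0.04],0.0]
    - [[0,0,-7],[-0.285,-0.057,-0.04],0.0]

```text
time: 15.05
position: [561.6, -50.3, 314.1]
eef_rot: [-2.109, -2.327, 0.001]
wrist_force: [0.5, -0.5, -4.4]
width: 0.117
gripper_force: 30.0
```

>>> jog_arm:
  steps:
    - [[0,0,-0.8],[-0.04,-0.013,0],0.0]
    - [[0,0,-1.6],[-0.08,-0.026,0],0.0]
    - [[0,0,-2.4],[-0.12,-0.039,0],0.0]
    - [[0,0,-3],[-0.16,-0.052,0],0.0]
    - [[0,0,-3.4],[-0.195,-0.063,0],0.0]
    - [[0,0,-3.4],[-0.217,-0.07,0],0.0]
    - [[0,0,-3.4],[-0.227,-0.073,0.002],0.0]
    - [[0,0,-3.4],[-0.228,-0.0736,0.005],0.0]

```text
time: 15.85
position: [511.2, -283.3, 309.0]
eef_rot: [-2.042, -2.386, 0.0]
wrist_force: [-0.1, 0.1, -3.5]
width: 0.117
gripper_force: 30.0
```

>>> jog_arm:
  steps:
    - [[0,0,0],[0,0,0.01],0.0]
    - [[0,0,0],[0,0,0.025],0.0]
    - [[0,0,0],[0,0,0.04],0.0]
    - [[0,0,0],[0,0,0.06],0.0]
    - [[0,0,0],[0,0,0.075],0.0]
    - [[0,0,0],[0,0,0.085],0.0]
    - [[0,0,0],[0,0,0.09],0.0]
    - [[0,0,0],[0,0,0.09],0.0]

```text
time: 16.65
position: [511.8, -282.2, 219.3]
eef_rot: [-2.04, -2.389, 0.0]
wrist_force: [-1.2, 0.9, -3.9]
width: 0.118
gripper_force: 30.0
```

```bash
python3 - <<'E'
from h import *
s=cam('side'); save(s,'s8'); w=cam('wrist');save(w,'w8'); st=w['state'];print(st['position'],st['eef_rot'],st['width'],st['wrist_force'])
cv2.imwrite('pics/c8.png',np.hstack([cv2.resize(s['pixels'][180:420,280:600],(400,300)),cv2.resize(w['pixels'],(400,300))])[:,:,::-1])
E
```

```text
[ 512.00756364 -282.2951485   220.0777854 ] [2.03997955e+00 2.38874895e+00 1.37584354e-04] 0.12007243605481349 [ 0.38952192  0.297045   -4.03518453]
```

View pics/c8.png

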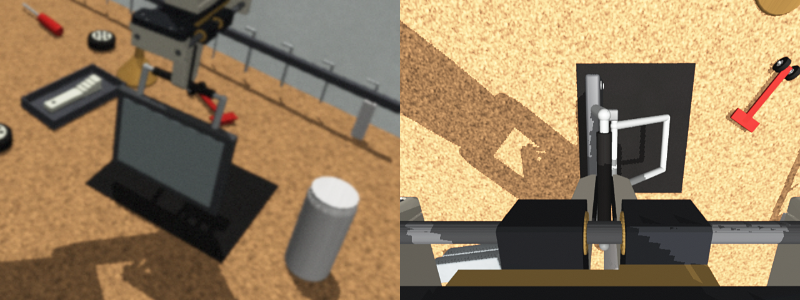

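The side crop shows the display hanging upright over the mat with its screen towards the robot. The wrist crop shows the mat's edges square with the tool and the kickstand open on the far side. Mat corners in the wrist image are about (283,102), (472,104) and lower right (453,304). I'll refine the mat pose from this image.

```bash
python3 - <<'E'
from h import *
d=pickle.load(open('w8.pkl','rb'));p=d['pixels'].astype(int).max(2)
def edge(pts): # fit line of world pts
    P=np.array([onz(d,u,v,3)[:2] for u,v in pts]); c=P.mean(0); w=np.linalg.svd(P-c)[2][0]; return c,w
top=[]
for u in range(330,460,6):
    col=p[70:140,u]; top.append((u,70+np.argmax(col<60)-.5))
rt=[]
for v in range(115,290,6):
    row=p[v,430:500]; k=np.nonzero(row<60)[0]; rt.append((430+k.max()+.5 if len(k) else 0,v))
print(np.round(top[::5],1).tolist(),rt[::6])
for n,pts in(('top',top),('right',rt)):
    c,w=edge(pts); print(n,c.round(1),np.degrees(np.arctan2(w[1],w[0])).round(2)%180)
(c1,w1),(c2,w2)=edge(top),edge(rt); 
s=np.linalg.solve(np.c_[w1,-w2],c2-c1); C=c1+w1*s[0]; print('corner far-left',C.round(1))
for a in (9.05,9.5):
    x=np.array([np.cos(np.radians(a)),np.sin(np.radians(a))]); y=np.array([-x[1],x[0]]); print(a,'centre',(C-100*x-120*y).round(1))
print('slab top-left px row', [ (v,np.nonzero(p[v,270:340]>70)[0][[0,-1]]+270) for v in (130,160,200,240) if (p[v,270:340]>70).any()])
E
```

```text
[[330.0, 101.5], [360.0, 101.5], [390.0, 101.5], [420.0, 101.5], [450.0, 101.5]] [(np.float64(470.5), 115), (np.float64(466.5), 151), (np.float64(462.5), 187), (np.float64(458.5), 223), (np.float64(454.5), 259)]
top [ 562.2 -155.7] 9.04
right [ 660.3 -249.5] 99.18
corner far-left [ 643.  -142.8]
9.05 centre [ 563.1 -277.1]
9.5 centre [ 564.2 -277.7]
slab top-left px row [(130, array([270, 322])), (160, array([270, 319])), (200, array([270, 339])), (240, array([270, 339]))]
```

>>> jog_arm:
  steps:
    - [[0,0,0],[-0.001,0,0.015],0.0]
    - [[0,0,0],[-0.002,0,0.028],0.0]
    - [[0,0,0],[-0.002,0,0.036],0.0]
    - [[0,0,0],[-0.002,0,0.039],0.0]
    - [[0,0,0],[-0.002,0,0.041],0.0]
    - [[0,0,0],[-0.002,0,0.042],0.0]

```text
time: 17.35
position: [512.3, -284.3, 177.9]
eef_rot: [2.04, 2.389, 0.0]
wrist_force: [0.5, -0.6, -5.0]
width: 0.121
gripper_force: 30.0
```

>>> jog_arm:
  steps:
    - [[0,0,0],[0,0,0.001],0.0]
    - [[0,0,0],[0,0,0.002],0.0]
    - [[0,0,0],[0,0,0.002],0.0]

```text
time: 17.65
position: [512.9, -284.5, 177.5]
eef_rot: [2.038, 2.387, 0.001]
wrist_force: [0.3, 0.6, 5.2]
width: 0.118
gripper_force: 30.0
```

Bottom edge touched. Now I'll lean it back along the arc about that edge.

>>> jog_arm:
  steps:
    - [[0,0,0],[0,0.004,-0.001],0.0]
    - [[0,0,0],[0,0.011,-0.0005],0.0]
    - [[0,0,0],[0,0.02,0.0005],0.0]
    - [[0,0,0],[0,0.03,0.002],0.0]
    - [[0,0,0],[0,0.04,0.0045],0.0]
    - [[0,0,0],[0,0.05,0.0073],0.0]
    - [[0,0,0],[0,0.058,0.01],0.0]
    - [[0,0,0],[0,0.064,0.0122],0.0]

```text
time: 18.45
position: [577.5, -274.1, 164.6]
eef_rot: [2.038, 2.387, 0.002]
wrist_force: [3.6, 1.2, 8.4]
width: 0.121
gripper_force: 30.0
```

>>> jog_arm:
  steps:
    - [[0,0,0],[0,0.001,-0.001],0.0]
    - [[0,0,0],[0,0.003,0.0],0.0]
    - [[0,0,0],[0,0.005,0.001],0.0]
    - [[0,0,0],[0,0.007,0.0018],0.0]
    - [[0,0,0],[0,0.007,0.0018],0.0]

```text
time: 18.95
position: [583.2, -273.1, 162.2]
eef_rot: [2.039, 2.388, 0.001]
wrist_force: [3.9, -0.6, 4.7]
width: 0.113
gripper_force: 30.0
```

```bash
python3 - <<'E'
from h import *
w=cam('wrist');save(w,'w9'); s=cam('side');save(s,'s9');st=w['state'];print(st['position'],st['wrist_force'],st['ft_torque'],st['width'])
m=np.array([563.5,-276.5]);a=np.radians(9.1);x=np.array([np.cos(a),np.sin(a)]);y=np.array([-x[1],x[0]])
T=np.array(st['position']); hm=np.array([(T[:2]-m)@x,(T[:2]-m)@y]); hz=T[2]+5.7; print('handle in mat',hm,hz)
def W(px,z): q=m+x*px[0]+y*px[1]; return np.array([q[0],q[1],z])
# predicted foot (right outer edge) for lean aa, given the handle
for aa in (.33,.37,.41): 
    f=np.array([-np.sin(aa),-np.cos(aa)])*136+np.array([np.cos(aa),-np.sin(aa)])*85
    print(aa,'foot mid z',hz+f[1],'px +y end',proj(w,W((hm[0]+f[0],hm[1]+38),hz+f[1])).round(1), 'mid',proj(w,W((hm[0]+f[0],hm[1]),hz+f[1])).round(1),'edge z',hz-180*np.cos(aa)+4*np.sin(aa),'edge x',hm[0]-180*np.sin(aa)-4*np.cos(aa))
p=w['pixels'].astype(int).max(2)
b=(p>150).astype(np.uint8); n,l,S,c=cv2.connectedComponentsWithStats(b)
for v in (170,180,190,200,210,220,230): print(v,np.nonzero((p[v,330:470]>75))[0][[0,-1]]+330 if (p[v,330:470]>75).any() else None, end=' ')
E
```

```text
[ 583.23679904 -273.10984458  162.24126687] [ 3.86447816 -0.62659286  4.73605718] [-0.03920792 -0.52757819  0.04970039] 0.11273368611658638
handle in mat [20.0245683   0.22595228] 167.9412668708006
0.33 foot mid z 11.735850737376154 px +y end [365.5 186. ] mid [364.3 226.1] edge z -1.0501828507295838 edge x -42.087346185827265
0.37 foot mid z 10.407436151358155 px +y end [358.6 185.8] mid [357.6 225.8] edge z 1.5688063895742557 edge x -48.79551883675472
0.41 foot mid z 9.331042089066358 px +y end [351.6 185.7] mid [350.9 225.5] edge z 4.45395607574937 edge x -55.39359402909995
170 [412 469] 180 [330 469] 190 [330 469] 200 [330 469] 210 [330 469] 220 [350 469] 230 [349 469]
```

```bash
python3 - <<'E'
from h import *
w=pickle.load(open('w9.pkl','rb'));p=w['pixels'].astype(int).max(2)
for v in (196,206,216,226): print(v,p[v,330:385].tolist())
E
```

```text
196 [248, 242, 233, 194, 121, 117, 107, 96, 65, 49, 49, 50, 53, 49, 51, 55, 55, 52, 36, 44, 172, 233, 246, 251, 254, 254, 252, 251, 248, 123, 47, 48, 53, 53, 54, 52, 54, 53, 52, 52, 52, 54, 55, 55, 54, 54, 53, 53, 55, 55, 56, 54, 53, 54, 53]
206 [247, 243, 235, 197, 61, 45, 51, 51, 52, 55, 54, 52, 53, 53, 55, 54, 54, 44, 37, 57, 189, 237, 246, 252, 254, 254, 251, 251, 242, 81, 42, 53, 54, 50, 55, 56, 57, 54, 56, 53, 54, 57, 56, 56, 55, 54, 54, 54, 54, 56, 51, 54, 55, 55, 55]
216 [54, 52, 53, 50, 45, 44, 41, 36, 30, 46, 53, 51, 51, 52, 51, 52, 54, 44, 37, 67, 197, 240, 248, 253, 254, 253, 251, 250, 233, 72, 44, 53, 54, 49, 54, 56, 55, 53, 54, 55, 55, 54, 53, 58, 58, 53, 54, 57, 55, 55, 52, 51, 54, 54, 53]
226 [54, 51, 53, 48, 45, 43, 39, 36, 29, 43, 56, 53, 54, 55, 53, 54, 52, 31, 24, 81, 212, 243, 249, 253, 254, 252, 252, 250, 176, 57, 47, 52, 56, 54, 54, 55, 53, 55, 57, 54, 55, 54, 54, 56, 55, 54, 53, 53, 56, 53, 56, 54, 54, 53, 55]
```

>>> jog_arm:
  steps:
    - [[0,0,0],[0,0.001,0.0007],0.0]
    - [[0,0,0],[0,0.002,0.0014],0.0]
    - [[0,0,0],[0,0.002,0.0014],0.0]

```text
time: 19.35
position: [585.3, -272.8, 161.2]
eef_rot: [2.039, 2.388, 0.002]
wrist_force: [3.0, 0.3, 7.5]
width: 0.115
gripper_force: 30.0
```

Foot bar at column 354 matches a lean of about 0.40 and runs parallel to the mat. Settling, releasing and backing off upward.

>>> jog_arm:
  steps:
    - [[0,0,0],[0,0.001,0.0004],0.0]
    - [[0,0,0],[0,0.001,0.0004],0.0]
    - [[0,0,0],[0,0.001,0.0004],0.018]
    - [[0,0,0],[0,0.001,0.0004],0.025]
    - [[0,0,0],[0,0.001,0.0004],0.03]
    - [[0,0,0],[0,0.001,0.0004],0.03]

```text
time: 19.95
position: [585.2, -272.6, 159.6]
eef_rot: [-2.04, -2.388, 0.0]
wrist_force: [0.3, 0.8, 1.0]
width: 0.321
gripper_force: 0.0
```

>>> jog_arm:
  steps:
    - [[0,0,0],[0,0,-0.005],0.03]
    - [[0,0,0],[0,0,-0.015],0.03]
    - [[0,0,0],[0,0,-0.035],0.03]
    - [[0,0,0],[0,0,-0.07],0.03]
    - [[0,0,0],[0,0,-0.11],0.03]
    - [[0,0,0],[0,0,-0.14],0.03]
    - [[0,0,0],[0,0,-0.15],0.03]
    - [[0,0,0],[0,0,-0.15],0.03]

```text
time: 20.75
position: [585.5, -272.8, 311.7]
eef_rot: [2.039, 2.387, 0.001]
wrist_force: [-0.4, 0.9, 0.3]
width: 0.324
gripper_force: 0.0
```

```bash
python3 - <<'E'
from h import *
w=cam('wrist');save(w,'w10'); s=cam('side');save(s,'s10'); st=w['state'];print(st['position'],st['wrist_force'],st['width'])
m=np.array([563.5,-276.5]);a=np.radians(9.1);x=np.array([np.cos(a),np.sin(a)]);y=np.array([-x[1],x[0]])
def W(px,py,z): q=m+x*px+y*py; return np.array([q[0],q[1],z])
def M(q): return ((q[:2]-m)@x).round(1),((q[:2]-m)@y).round(1)
p=w['pixels'].astype(int).max(2)
# sleeve: dark component near predicted handle (mat 24,0,166.5); foot: bright bar near predicted
print('pred handle ends',proj(w,W(24,45,166.5)),proj(w,W(24,-45,166.5)),'foot',proj(w,W(48,38,7.5)),proj(w,W(48,-38,7.5)))
u,v=proj(w,W(48,10,7.5)).astype(int); C=[]
for vv in range(v-20,v+25,8):
    r=p[vv,u-35:u+35]; k=np.nonzero(r>150)[0]; 
    if len(k): C.append(M(onz(w,u-35+k.mean(),vv,7.5))); print(vv,k[[0,-1]]+u-35,C[-1])
u,v=proj(w,W(24,0,166.5)).astype(int)
for vv in range(v-50,v+51,20):
    if 0<=vv<480: print('handle row',vv,p[vv,u-30:u+30:2].tolist())
E
```

```text
[ 585.54107739 -272.84371974  311.73707492] [-0.44892392  0.89531399  0.31277765] 0.3241469532402407
pred handle ends [327.75359009 178.9758378 ] [327.75020921 272.32813538] foot [344.94817479 171.14922562] [344.18600942 225.9274104 ]
171 [324 346] (np.float64(34.8), np.float64(38.2))
179 [309 346] (np.float64(28.3), np.float64(27.5))
187 [309 346] (np.float64(31.1), np.float64(16.7))
195 [309 346] (np.float64(34.8), np.float64(5.8))
203 [309 346] (np.float64(31.2), np.float64(-5.3))
211 [309 346] (np.float64(31.2), np.float64(-16.6))
handle row 177 [124, 121, 120, 114, 91, 226, 251, 252, 168, 97, 102, 165, 123, 99, 242, 255, 250, 89, 34, 44, 43, 36, 176, 247, 248, 103, 43, 46, 45, 43]
handle row 197 [121, 122, 118, 114, 111, 69, 248, 229, 82, 43, 46, 47, 23, 36, 43, 45, 43, 38, 26, 44, 44, 37, 190, 249, 245, 70, 44, 45, 44, 47]
handle row 217 [118, 121, 119, 115, 115, 57, 241, 255, 106, 44, 47, 46, 27, 36, 42, 45, 44, 38, 27, 46, 45, 36, 206, 250, 242, 61, 43, 46, 46, 47]
handle row 237 [66, 65, 63, 61, 61, 48, 153, 162, 121, 37, 90, 96, 38, 23, 25, 27, 46, 41, 26, 26, 46, 44, 45, 45, 45, 47, 47, 45, 44, 43]
handle row 257 [67, 65, 64, 62, 61, 49, 90, 86, 89, 73, 23, 25, 20, 24, 27, 27, 27, 23, 15, 25, 46, 46, 45, 45, 45, 47, 44, 47, 45, 46]
handle row 277 [62, 66, 63, 61, 66, 100, 124, 130, 132, 126, 115, 108, 99, 85, 147, 163, 148, 70, 54, 61, 60, 51, 59, 61, 62, 60, 67, 57, 55, 53]
```

```bash
python3 - <<'E'
from h import *
a=cam('side')['pixels'].astype(int); b=pickle.load(open('s10.pkl','rb'))['pixels'].astype(int)
print('changed px',(abs(a-b).max(2)>40).sum()); print(env.close_job())
E
```

```text
changed px 12
the job is handed in; nothing more can be done
None
```

I handed the job in at about 21 s of the 72 s: the gauge lies flat in the tray, the kickstand is out to its stop, and the display stands leaning back on the mat, square with it, its screen towards the robot; it stayed still after release, but the hand-in gave no verdict.

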